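# Tip a test block onto the microscope plate and swing the microscope over it

## Task

Get the aerated-concrete block ready for viewing: first clear the red specimen off the microscope's base plate and stand it, polished face up, in the empty compartment of the specimen tray. Slide the block upright and square against the edge of the base plate, then push high on its blue-dyed face so that it tips over the edge and lies flat on the plate with the blue face up. Gently swing the microscope's boom round until the objective is over the middle of the blue face, let go, and leave everything else on the bench where it is.

Things in the scene. Friction and masses are not known exactly. Their poses are not given: they have to be found in the camera images.
- block_centre (a point): centre of the pale aerated-concrete block, 100 x 100 mm in plan, 150 mm tall (its z), 0.6-0.85 kg, too wide to grip, standing on the bench on the -y side of the microscope's base plate. Its own -y face, dyed blue, looks away from the plate at the start (yaw within 0.4 rad of the plate's). Friction on the bench 0.5-0.7: slides if pushed low, tips if pushed high
- dyed_face (a point): middle of the blue-dyed ground face of the block (100 x 150 mm), axes as the block's: its -y points out of the face
- stand: boom-stand microscope, fixed: grey steel base plate 230 (x) x 330 (y) x 15 mm thick; origin under the plate's centre. Its straight -y edge (y = -165 mm here) is the stop that the block's foot meets. A steel column, 32 mm thick, 350 mm tall (foot 68 mm, swivel clamp 60 mm across) stands at x = 0, y = +115 mm
- plate_edge (a point): middle of the upper rim of the base plate's -y edge, 15 mm above the bench; axes as the stand's. A block tipped over it comes to rest with its foot end overhanging the edge by about 25 to 60 mm and can then be slid along the plate
- boom_pivot (a point): on the column's axis at the height of the boom bar, 300 mm above the bench: the vertical axis about which the boom swings
- boom (a joint): swing of the boom about the column, rad: 0 when the boom points along the stand's -y over the plate, growing anticlockwise seen from above (towards the stand's +x); parked at about 0.95 to 1.25 at the start. It turns against friction of about 0.6 N m and stays where it is left; its range is -0.6 to 1.45
- boom_grip (a point): point on the axis of the steel boom bar, 100 mm from the pivot: round level bar, 20 mm thick, free between 35 mm and 155 mm from the pivot, 300 mm above the bench, to be taken from above. Its axes turn with the boom: -y points along the bar from pivot to microscope head
- objective (a point): centre of the objective's lower end, 237 mm from the pivot along the boom (fixed length) and 215 mm above the bench; the head above it is about 98 mm across and reaches to 405 mm over the bench, the eyepieces reach out 125 mm to the boom's +x side
- puck_centre (a point): centre of the red resin-mounted specimen: disc 40 mm across and 30 mm high, 60 g, lying flat on the base plate where the block will come to lie, z axis up through its polished face
- tray: grey specimen tray, fixed: 200 mm (x) x 110 mm (y), rim 15 mm high, walls and floor 3 mm; a divider of the same height along y through its middle. Origin under its centre. Its -x half is empty, the other half holds a black and a green specimen. It lies left or right of the microscope
- tray_free (a point): centre of the floor of the tray's empty compartment (95 x 104 mm inside), 3 mm above the bench; axes as the tray's
- wash_bottle: bystander: white wash bottle, 68 mm across, 193 mm tall with its bent spout, standing beyond the block; origin at the middle of its underside
- amber_bottle: bystander: amber reagent bottle with white cap, 58 mm across, 125 mm tall; origin at the middle of its underside
- flask: bystander: conical glass flask, 84 mm across at the foot, 113 mm tall, left of the microscope; origin at the middle of its underside
- petri_dish: bystander: closed flat glass dish, 94 mm across, 15 mm high, on the robot's side of the bench; origin at the middle of its underside
- slide_box: bystander: flat blue box of microscope slides, 200 x 96 x 33 mm, long side along its x; it may lie where the tray might be (the two change places); origin at the middle of its underside
- brush: bystander: small hand brush lying on the bench on the robot's side
- puck_black: bystander: black mounted specimen, 40 mm across, 30 mm high, in the other compartment of the tray; origin at the middle of its underside
- puck_green: bystander: green mounted specimen, 40 mm across, 30 mm high, in the other compartment of the tray; origin at the middle of its underside

How it is judged:
On the way, in this order (a step that is already met when the one before it is completed fails the run):
1. the block stands upright with its foot against the edge of the base plate (gap under 6 mm) and square to it (within 6 degrees) (y of block_centre in the frame of stand above -0.221 m and angle between block_centre's own z axis and vertical below 0.08 rad and angle between the y axis of block_centre and the y axis of stand, either way round below 0.105 rad and height (world z) of block_centre below 0.08 m), for 0.2 s.
2. the block lies flat on the base plate, blue face up (angle between block_centre's own y axis and vertical above 3.04 rad and height (world z) of block_centre between 0.06 and 0.07 m and x of block_centre in the frame of stand between -0.07 and 0.07 m and y of block_centre in the frame of stand between -0.155 and -0.085 m), for 0.2 s.
At the end, for the whole second after the job is handed in: Block flat on the base plate (within 6 degrees), blue face up, centre within 70 mm of the plate's middle line and 85-155 mm from its centre; objective within 25 mm, seen from above, of the blue face's middle; boom at rest; red specimen flat, polished face up, in the tray's empty compartment (all of step 2 and horizontal distance between objective and dyed_face below 0.025 m and angle between puck_centre's own z axis and vertical below 0.12 rad and height (world z) of puck_centre below 0.023 m and x of puck_centre in the frame of tray between -0.09 and -0.012 m and y of puck_centre in the frame of tray between -0.045 and 0.045 m and velocity of joint boom between -0.05 and 0.05 rad/s); the robot touches nothing.
It fails at once if another thing on the bench is shifted by more than 25 mm (distance of any of wash_bottle, amber_bottle, flask, petri_dish, slide_box, brush, puck_black, puck_green from where it was at the start of the episode above 0.025 m).
It fails at once if the microscope's boom is swung or knocked faster than 2 rad/s (velocity of joint boom above 2 rad/s or velocity of joint boom below -2 rad/s).
It fails at once if the block is tipped while the red specimen is still on the base plate, or falls with its blue face down (angle between block_centre's own y axis and vertical below 0.5 rad or (angle between block_centre's own z axis and vertical above 0.5 rad and horizontal distance between puck_centre and stand below 0.16 m)).
It also fails if it takes over 72 s, if anything falls off the work surface, if the arm or the gripper's body presses on something with over 40 N, if the wrist force passes 120 N, or if a joint passes its speed limit or range.

## Robot

A 7-joint arm with a two-finger parallel gripper is mounted at the origin on the work surface. World frame = base frame: x ahead of the robot, y to its left, z up, the work surface at z = 0. Lengths are in m, angles in rad, forces in N, time in s.
With the tool pointing down it reaches from about 0.35 to 0.9 m from the base axis. Payload 8.1 kg.
Tool frame: the origin (TCP) lies at the centre of the arm's flange, where the gripper is bolted on; the fingertips stand 178 mm ahead of it and the grasp point (between the pads) lies 159 mm ahead of it; z points along the fingers, y is the line along which they close (so a half turn about z gives the same grasp; the last joint's range is limited). The gripper opens to 92 mm and grips with 3 to 60 N. Pads are 19 mm wide; open, the fingers measure 130 mm over their backs; the gripper's body (75 mm by 190 mm) begins 47 mm behind the grasp point.
Start: joints at [-1.242, 0.434, 0.025, 1.573, -0.012, 1.134, -0.075], TCP at [0.262, 0.568, 0.405] pointing down, gripper open.
Joint ranges: [-2.62, 2.62], [-0.44, 2.09], [-1.27, 1.32], [0.08, 2.57], [-1.32, 4.46], [0.12, 2], [-2.74, 2.74]. Speed limits (rad/s): [2.22, 2.22, 3.01, 3.01, 3.14, 3.14, 3.14].

## Interface

Orientations are given as a rotation vector (axis times angle).
In Python, from cell import arm gives the robot as it stands. The module is installed in compiled form; this text tells all that it offers.
- The arm moves only by the shell command python3 -m inch 'ROWS' [FORCE]. ROWS is text: rows parted by semicolons, each of 5 numbers parted by spaces: the shift along the tool's x, y, z in m, then the turn about the tool's z in rad, then the finger opening in m, from 0 to 0.0918. In form: x y z roll fingers; .... A call has 1 to 5 rows; each row is the pose to reach, as a shift and turn from the pose commanded when the call began, along the tool's axes at that moment; what a row does not reach only later rows make up. A row lasts 1/10 s, in which the tool goes at most 50 mm and 8.59 degrees, less where a joint would pass 70% of its speed; a pose out of reach is approached as far as the arm can. A call with a gripper value outside its range is refused whole. The fingers move at their own pace and stop on an object; FORCE is the grip in N (left out, the last holds). Time passes only in rows, so rows that repeat a pose let the fingers close. It gives the time, the measured TCP pose, the force, the opening and the grip force at its end, in the units of the state.
- arm.observe(): the state, without advancing time (a new reading comes with each control period).
- arm.get_image(name): name is "side" or "top"; returns the picture (480x640x3 uint8, red, green, blue); there is no depth.
- arm.get_calibration(name): a dict with "intrinsics" (3x3 intrinsics, pixels), "distortion" ([k1, k2, p1, p2, k3] as OpenCV has them; the pictures are not rectified), "pose" (4x4, takes a point from camera to world coordinates). Camera axes: x right, y up, looking along -z (the intrinsics and any distortion apply to the point x, -y, -z); pixel columns grow to the right and rows downward; lengths in m; the calibration is good to about 2 mm. A picture is of the moment at which its call begins. get_calibration takes no time and is no camera call.
- arm.sign_off(): hands the job in; it is judged then, once.
Trained networks look in the newest picture that a camera, given by its name, has taken for a name from the list of things; names that differ only in an ending like _2 or _b are one class to them, and where a whole thing is asked for, a point or a joint stands for the part that bears it (a point fixed in the world has none). Each returns a list of dicts, best first, with "conf" (0 to 1); they miss things now and then, are a little off and sometimes report something else, mostly with a low value. They report only what shows in the picture. A call takes as long as a camera call.
- arm.look_for(camera, query): "point" ([row, column] in pixels, amid what is visible of it).
- arm.silhouettes(camera, query): "region" (480x640 bool, what is visible of it) and "point" ([row, column] in pixels, amid what is visible of it).
- arm.place_of(camera, query): "point" ([row, column] in pixels: a listed point, or the origin of a listed thing).
The state is a dict: "clock": time; "joints": joint angles; "dq": joint speeds; "joint_efforts": joint torques, N m; "position": TCP position; "ee_rot": TCP orientation; "force": force on the tool from outside, world axes, zero at the start; "ft_torque": the same for the moment, N m; "width": opening from 0.0 (shut) to 1.0 (fully open); "gripper_force": force on a finger pad.
Only numpy, scipy, OpenCV 4.12 (cv2) and the standard library are available. Lean on these libraries where they do the work, as an engineer would, in place of code of your own. Each camera call takes 0.05 s, during which the arm holds its last target. There are 200 camera calls.

## Working session

There is one attempt and no reset: what is moved stays moved. The work goes in short steps, Python scripts to look and compute and a shell command to move; the robot and the scene stay as the last step left them, time stands still between calls to the robot, and variables do not carry over. Pictures are saved under pics/ and viewed, at most 10 in all, crops included, and the job is handed in when it is done.

```bash
mkdir -p pics
cat > h.py <<'E'
import numpy as np, cv2
from scipy.spatial.transform import Rotation as R
from cell import arm
def ray(cam,pt):
    c=arm.get_calibration(cam);K=np.array(c["intrinsics"],float);d=np.array(c["distortion"],float);T=np.array(c["pose"],float)
    u=cv2.undistortPoints(np.array([[[pt[1],pt[0]]]],float),K,d)[0,0]
    return T[:3,3],T[:3,:3]@np.array([u[0],-u[1],-1.0])
def onz(cam,pt,z):
    o,v=ray(cam,pt);return o+v*(z-o[2])/v[2]
def proj(cam,P):
    c=arm.get_calibration(cam);K=np.array(c["intrinsics"],float);d=np.array(c["distortion"],float);T=np.array(c["pose"],float)
    q=(np.atleast_2d(P)-T[:3,3])@T[:3,:3];q=q*[1,-1,-1]
    return cv2.projectPoints(q,np.zeros(3),np.zeros(3),K,d)[0][:,0]
def snap(cam,name):
    im=arm.get_image(cam);cv2.imwrite(f"pics/{name}.png",im[:,:,::-1]);return im
E
python3 - <<'E'
from h import *
for c in("top","side"):
    snap(c,c+"0");k=arm.get_calibration(c);print(c,np.round(k["pose"],3).tolist(),np.round(k["intrinsics"],1).tolist())
Z=dict(block_centre=.075,dyed_face=.075,stand=0,plate_edge=.015,boom_pivot=.3,boom_grip=.3,objective=.215,puck_centre=.03,tray=0,tray_free=.003,wash_bottle=0,amber_bottle=0,flask=0,petri_dish=0,slide_box=0,brush=0)
for n,z in Z.items():
    for c in("top","side"):
        for r in arm.place_of(c,n)[:1]: print(n,c,np.round(r["point"]),round(r["conf"],2),np.round(onz(c,r["point"],z),3))
s=arm.observe();print({k:np.round(v,3) for k,v in s.items()})
E
```

```text
top [[-0.007, 0.994, -0.109, 0.382], [-1.0, -0.008, -0.008, -0.01], [-0.009, 0.109, 0.994, 1.598], [0.0, 0.0, 0.0, 1.0]] [[610.3, 0.0, 317.0], [0.0, 610.3, 241.2], [0.0, 0.0, 1.0]]
side [[0.999, 0.001, -0.033, 0.506], [-0.028, 0.583, -0.812, -1.038], [0.018, 0.813, 0.582, 0.922], [0.0, 0.0, 0.0, 1.0]] [[461.0, 0.0, 315.6], [0.0, 461.0, 234.9], [0.0, 0.0, 1.0]]
block_centre top [262. 481.] 0.63 [ 0.495 -0.409  0.075]
block_centre side [412. 277.] 0.29 [ 0.459 -0.48   0.075]
dyed_face top [244. 217.] 0.38 [0.546 0.255 0.075]
dyed_face side [319. 310.] 0.92 [ 0.531 -0.219  0.075]
stand top [262. 283.] 0.63 [0.503 0.093 0.   ]
stand side [265. 300.] 0.76 [0.507 0.087 0.   ]
plate_edge top [257. 346.] 0.88 [ 0.513 -0.072  0.015]
boom_pivot top [245. 217.] 0.61 [0.519 0.214 0.3  ]
boom_pivot side [159. 302.] 0.79 [0.511 0.222 0.3  ]
boom_grip top [206. 240.] 0.59 [0.603 0.167 0.3  ]
boom_grip side [170. 334.] 0.6 [0.604 0.151 0.3  ]
objective top [160. 276.] 0.66 [0.723 0.095 0.215]
objective side [203. 374.] 0.73 [0.724 0.108 0.215]
puck_centre top [248. 313.] 0.56 [0.538 0.012 0.03 ]
puc
[... 652 characters left out ...]
1.] 0.9 [0.507 0.416 0.   ]
slide_box side [210. 299.] 0.97 [0.503 0.41  0.   ]
brush top [322. 378.] 0.63 [ 0.346 -0.154  0.   ]
brush side [261. 301.] 0.74 [0.51  0.104 0.   ]
{'clock': np.float64(1.7), 'joints': array([-1.242,  0.434,  0.025,  1.573, -0.012,  1.134, -0.075]), 'dq': array([-0.001, -0.001,  0.001,  0.001,  0.   , -0.002,  0.   ]), 'joint_efforts': array([-0.0000e+00, -6.6764e+01,  9.8400e-01, -3.1481e+01, -6.1000e-02,
        3.3000e-02,  0.0000e+00]), 'position': array([0.262, 0.568, 0.405]), 'ee_rot': array([0.673, 3.069, 0.   ]), 'force': array([0.041, 0.163, 0.693]), 'ft_torque': array([0.029, 0.031, 0.009]), 'gripper_force': np.float64(0.0), 'width': np.float64(0.998)}
```

View pictures.

View pics/top0.png

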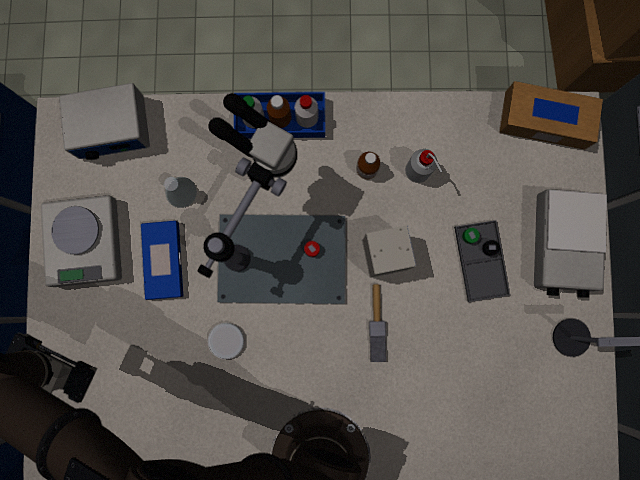

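View pics/side0.png

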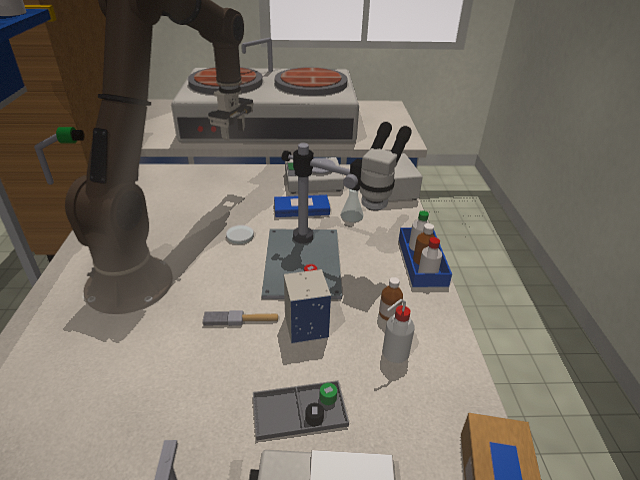

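Run:
```python
from h import *
im=cv2.imread("pics/top0.png")
c=cv2.resize(im[205:310,340:520],None,fx=4.4,fy=4.4,interpolation=cv2.INTER_CUBIC);cv2.imwrite("pics/c1.png",c)
# red puck
h=cv2.cvtColor(im,cv2.COLOR_BGR2HSV);m=((h[...,0]<8)|(h[...,0]>172))&(h[...,1]>150)&(h[...,2]>60);m[:, :290]=0;m[:,330:]=0;m[:225]=0;m[270:]=0
p=np.argwhere(m);print(len(p),p.min(0),p.max(0),p.mean(0),onz("top",p.mean(0),.028))
for q in [(215,219),(215,347),(303.5,347.5),(303,218)]: print(q,np.round(onz("top",q,.015),3))
```

```text
153 [241 304] [255 319] [248.20261438 311.49673203] [0.53670525 0.01693692 0.028     ]
(215, 219) [0.628 0.26  0.015]
(215, 347) [ 0.625 -0.076  0.015]
(303.5, 347.5) [ 0.394 -0.075  0.015]
(303, 218) [0.397 0.26  0.015]
```

View pics/c1.png

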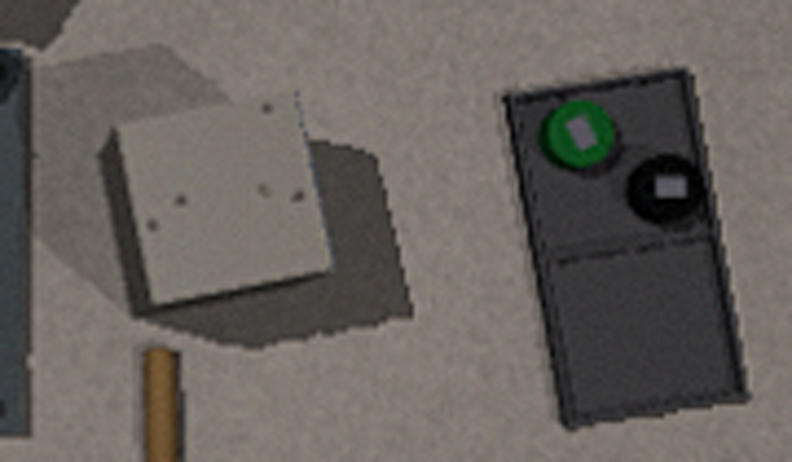

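```bash
cat >> h.py <<'E'
def go(pts,yaw=None):
    "tool shifts from current pose to world points; yaw = wanted direction of tool y (mod pi)"
    s=arm.observe();M=R.from_rotvec(s["ee_rot"]).as_matrix();p=np.array(s["position"])
    a=np.arctan2(M[1,1],M[0,1]);print("pos",p.round(4),"ytool",round(a,3),"F",np.round(s["force"],1),"t",round(s["clock"],2),"w",round(s["width"],3),"q7",round(s["joints"][6],2),"tilt",M[2].round(3))
    if yaw is not None:
        d=(yaw-a+np.pi/2)%np.pi-np.pi/2;print("roll",round(-d,3))
    for q in pts: print(q,"->",np.round(M.T@(np.array(q)-p),3))
E
python3 - <<'E'
from h import *
f=lambda x,y,z:onz("top",(205+y/4.4-.4,340+x/4.4-.4),z)
C=[f(*q,.15) for q in[(115,130),(297,95),(332,268),(150,305)]];C=np.array(C)
print("block corners",C.round(3)[:,:2].tolist(),C.mean(0).round(3),[np.linalg.norm(C[i]-C[i-1]).round(3) for i in range(4)])
d=C[0]-C[3];print("yaw",np.arctan2(d[1],d[0]));d=C[1]-C[2];print("yaw",np.arctan2(d[1],d[0]))
B=np.array([f(*q,.003)for q in[(105,150),(135,318)]]);print("bottom +y corners",B.round(3))
T=np.array([f(*q,.015) for q in[(505,95),(690,68),(748,400),(568,428)]]);print("tray",T.round(3)[:,:2].tolist(),T.mean(0).round(3),"free",f(643,330,.003).round(3))
go([(.36,.14,.405),(.536,.017,.405),(.536,.017,.206)])
E
```

```text
block corners [[0.557, -0.115], [0.576, -0.214], [0.481, -0.231], [0.462, -0.132]] [ 0.519 -0.173  0.15 ] [np.float64(0.097), np.float64(0.101), np.float64(0.096), np.float64(0.101)]
yaw 0.18107813721652097
yaw 0.17619377815181497
bottom +y corners [[ 0.563 -0.119  0.003]
 [ 0.463 -0.136  0.003]]
tray [[0.593, -0.358], [0.609, -0.47], [0.41, -0.497], [0.395, -0.389]] [ 0.502 -0.429  0.015] free [ 0.453 -0.439  0.003]
pos [0.2616 0.5676 0.4048] ytool 1.139 F [0.  0.2 0.7] t 1.7 w 0.998 q7 -0.08 tilt [-0.  0. -1.]
(0.36, 0.14, 0.405) -> [-0.268 -0.347 -0.   ]
(0.536, 0.017, 0.405) -> [-0.48  -0.385 -0.   ]
(0.536, 0.017, 0.206) -> [-0.48  -0.385  0.199]
```

```bash
python3 -m inch '-.029 -.038 0 0 .09;-.059 -.077 0 0 .09;-.089 -.115 0 0 .09;-.119 -.154 0 0 .09;-.149 -.192 0 0 .09' 15
python3 -m inch '-.029 -.038 0 0 .09;-.059 -.077 0 0 .09;-.089 -.115 0 0 .09;-.119 -.154 0 0 .09;-.119 -.155 0 0 .09'
python3 - <<'E'
from h import *
go([(.536,.017,.405),(.536,.017,.206)])
E
```

```text
clock: 2.2
position: [0.3167, 0.3289, 0.4049]
ee_rot: [0.673, 3.068, 0.001]
force: [1.1, 0.3, 0.4]
width: 0.98
gripper_force: 0.0
clock: 2.7
position: [0.3605, 0.1347, 0.405]
ee_rot: [0.685, 3.065, -0.001]
force: [0.4, 1.5, 0.3]
width: 0.981
gripper_force: 0.0
pos [0.3605 0.1347 0.405 ] ytool 1.131 F [0.4 1.5 0.3] t 2.7 w 0.981 q7 0.65 tilt [-0.001 -0.    -1.   ]
(0.536, 0.017, 0.405) -> [-0.209 -0.032  0.   ]
(0.536, 0.017, 0.206) -> [-0.209 -0.032  0.199]
```

```bash
python3 -m inch '-.045 -.007 0 0 .09;-.09 -.014 0 0 .09;-.135 -.021 .01 0 .09;-.18 -.028 .04 0 .09;-.209 -.032 .08 0 .09'
python3 - <<'E'
from h import *
go([(.536,.017,.206)])
E
```

```text
clock: 3.2
position: [0.5371, 0.0236, 0.3285]
ee_rot: [0.673, 3.063, 0.002]
force: [1.3, 1.6, -0.5]
width: 0.983
gripper_force: 0.0
pos [0.5371 0.0236 0.3285] ytool 1.138 F [ 1.3  1.6 -0.5] t 3.2 w 0.983 q7 1.18 tilt [-0.005  0.003 -1.   ]
(0.536, 0.017, 0.206) -> [-0.001 -0.007  0.122]
```

```bash
python3 -m inch '0 -.005 .045 0 .09;0 -.005 .09 0 .09;0 -.005 .121 0 .09;0 -.005 .121 0 .09'
python3 -m inch '0 0 0 0 .03;0 0 0 0 .03;0 0 0 0 .03;0 0 0 0 .03;0 0 0 0 .03' 15
python3 -m inch '0 0 0 0 .03;0 0 0 0 .03;0 0 -.04 0 .03;0 0 -.08 0 .03;0 0 -.12 0 .03'
python3 - <<'E'
from h import *
im=snap("side","s1");cv2.imwrite("pics/s1c.png",cv2.resize(im[150:350,200:450,::-1],None,fx=2.4,fy=2.4))
go([(.452,-.437,.36),(.452,-.437,.192)])
E
```

```text
clock: 3.6
position: [0.5305, 0.0207, 0.2032]
ee_rot: [-0.672, -3.062, 0.004]
force: [-0.6, -0.3, 0.0]
width: 0.981
gripper_force: 0.0
clock: 4.1
position: [0.5323, 0.0207, 0.2077]
ee_rot: [0.672, 3.067, 0.001]
force: [-1.1, 0.9, 1.0]
width: 0.593
gripper_force: 0.0
clock: 4.6
position: [0.5317, 0.0204, 0.3279]
ee_rot: [-0.673, -3.067, 0.001]
force: [1.6, 1.7, -0.4]
width: 0.43
gripper_force: 15.0
pos [0.5337 0.02   0.334 ] ytool 1.138 F [2.7 0.4 4.3] t 4.65 w 0.428 q7 1.19 tilt [-0.006  0.004 -1.   ]
(0.452, -0.437, 0.36) -> [-0.118 -0.449 -0.027]
(0.452, -0.437, 0.192) -> [-0.117 -0.45   0.141]
```

View pics/s1c.png

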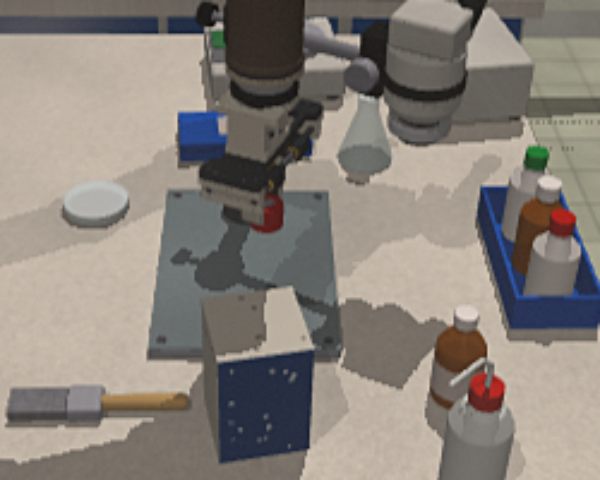

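```bash
python3 -m inch '0 0 -.045 0 .03;-.007 -.02 -.07 0 .03;-.018 -.065 -.07 0 .03;-.03 -.11 -.07 0 .03;-.042 -.155 -.07 0 .03'
python3 -m inch '-.012 -.046 0 0 .03;-.024 -.092 0 0 .03;-.036 -.138 0 0 .03;-.048 -.184 0 0 .03;-.06 -.23 0 0 .03'
python3 -m inch '-.012 -.046 0 0 .03;-.016 -.063 0.02 0 .03;-.016 -.063 .06 0 .03;-.016 -.063 .1 0 .03;-.016 -.063 .14 0 .03'
python3 -m inch '0 0 0 0 .03;0 0 0 0 .03'
python3 - <<'E'
from h import *
go([(.452,-.437,.198),(.452,-.437,.1965)])
E
```

```text
clock: 5.15
position: [0.5047, -0.1392, 0.3969]
ee_rot: [0.672, 3.068, 0.001]
force: [-0.3, -1.0, -0.5]
width: 0.426
gripper_force: 15.0
clock: 5.65
position: [0.4629, -0.3735, 0.3964]
ee_rot: [-0.673, -3.069, -0.001]
force: [1.4, 0.0, -1.1]
width: 0.425
gripper_force: 15.0
clock: 6.15
position: [0.4514, -0.4358, 0.255]
ee_rot: [0.674, 3.068, 0.0]
force: [0.2, 0.1, -0.7]
width: 0.428
gripper_force: 15.0
clock: 6.35
position: [0.4516, -0.4359, 0.2569]
ee_rot: [-0.673, -3.067, -0.001]
force: [0.4, 0.0, 0.5]
width: 0.433
gripper_force: 15.0
pos [ 0.4516 -0.4359  0.2569] ytool 1.139 F [0.4 0.  0.5] t 6.35 w 0.433 q7 2.14 tilt [ 0.001  0.    -1.   ]
(0.452, -0.437, 0.198) -> [-0.001 -0.001  0.059]
(0.452, -0.437, 0.1965) -> [-0.001 -0.001  0.06 ]
```

```bash
python3 -m inch '0 0 .035 0 .03;0 0 .053 0 .03;0 0 .053 0 .03;0 0 .057 0 .03;0 0 .057 0 .03'
python3 -m inch '0 0 .002 0 .03;0 0 .002 0 .03'
python3 -m inch '0 0 .002 0 .03;0 0 .002 0 .03'
```

```text
clock: 6.85
position: [0.4523, -0.4364, 0.2016]
ee_rot: [0.672, 3.066, -0.002]
force: [-0.5, -0.4, -0.5]
width: 0.429
gripper_force: 15.0
clock: 7.05
position: [0.452, -0.4359, 0.1985]
ee_rot: [0.673, 3.068, -0.001]
force: [-0.1, 0.2, -0.3]
width: 0.431
gripper_force: 15.0
clock: 7.25
position: [0.4517, -0.4357, 0.1957]
ee_rot: [-0.673, -3.069, -0.0]
force: [-0.3, -0.3, -1.0]
width: 0.431
gripper_force: 15.0
```

```bash
python3 -m inch '0 0 .002 0 .03;0 0 .002 0 .03'
python3 -m inch '0 0 .002 0 .03;0 0 .002 0 .03'
```

```text
clock: 7.45
position: [0.4518, -0.4359, 0.1946]
ee_rot: [0.673, 3.068, 0.0]
force: [-1.0, 2.4, 8.8]
width: 0.431
gripper_force: 15.0
clock: 7.65
position: [0.4521, -0.436, 0.1934]
ee_rot: [0.673, 3.067, 0.0]
force: [-2.5, 3.1, 16.4]
width: 0.431
gripper_force: 15.0
```

Touchdown. Release and lift, then look.

```bash
python3 -m inch '0 0 -.003 0 .052;0 0 -.003 0 .052;0 0 -.003 0 .052;0 0 -.003 0 .052'
python3 -m inch '0 0 -.03 0 .052;0 0 -.06 0 .052;0 0 -.1 0 .052;0 0 -.15 0 .052'
python3 - <<'E'
from h import *
im=snap("side","s2")
im=im[:,:,::-1].copy()
h=cv2.cvtColor(im,cv2.COLOR_BGR2HSV);m=((h[...,0]<8)|(h[...,0]>172))&(h[...,1]>150)&(h[...,2]>60);m[:360]=0;m[:,:240]=0;m[:,360:]=0
p=np.argwhere(m);print(len(p),p.min(0) if len(p) else 0,p.max(0) if len(p) else 0,p.mean(0), onz("side",p.mean(0),.025))
print("expected top px",proj("side",[(.452,-.437,.033),(.452,-.437,.003)]))
cv2.imwrite("pics/s2c.png",cv2.resize(im[280:450,220:420],None,fx=3,fy=3))
go([(.52,-.29,.34),(.52,-.29,.186)],yaw=0)
E
```

```text
clock: 8.05
position: [0.4517, -0.4357, 0.1944]
ee_rot: [-0.673, -3.068, -0.0]
force: [-0.1, -0.4, 0.0]
width: 0.566
gripper_force: 0.0
clock: 8.45
position: [0.4513, -0.4351, 0.3446]
ee_rot: [-0.673, -3.065, -0.002]
force: [0.5, -0.2, 0.5]
width: 0.565
gripper_force: 0.0
288 [399 269] [421 286] [410.375      277.94097222] [ 0.45744089 -0.44321048  0.025     ]
expected top px [[275.44096631 405.71178067]
 [275.88262092 413.75836921]]
pos [ 0.4523 -0.4376  0.354 ] ytool 1.138 F [ 1.8 -2.9  6.9] t 8.5 w 0.56 q7 2.09 tilt [-0.009 -0.002 -1.   ]
roll 1.138
(0.52, -0.29, 0.34) -> [0.001 0.162 0.014]
(0.52, -0.29, 0.186) -> [0.002 0.163 0.168]
```

View pics/s2c.png

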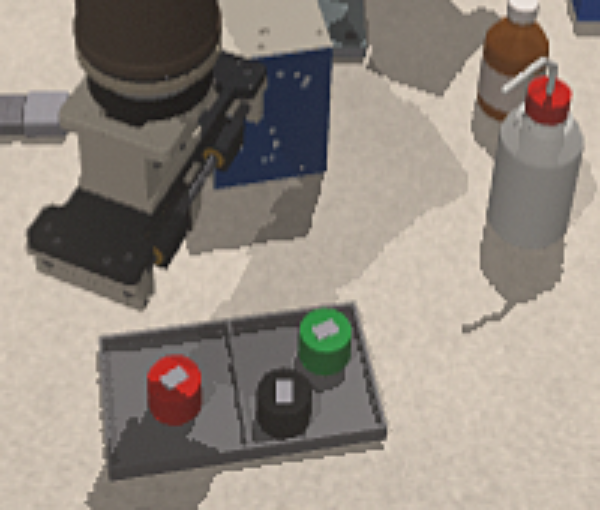

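```bash
python3 -m inch '0 .03 0 -.149 .05;0 .07 0 -.298 .05;0 .1 0 -.447 .05;0 .13 0 -.596 .05;0 .16 0 -.745 .05'
python3 -m inch '0 0 0 -.149 .05;0 0 0 -.298 .05;0 0 0 -.447 .05;0 0 0 -.596 .05;0 0 0 -.745 .05'
python3 -m inch '0 0 0 -.149 .05;0 0 0 -.298 .05;0 0 0 -.447 .05;0 0 0 -.514 .05;0 0 0 -.514 .05'
python3 - <<'E'
from h import *
go([(.515,-.29,.186)],yaw=-.005)
E
```

```text
clock: 9.0
position: [0.5191, -0.2892, 0.3445]
ee_rot: [-0.5, 3.102, 0.0]
force: [0.2, -0.7, -0.3]
width: 0.539
gripper_force: 0.0
clock: 9.5
position: [0.5187, -0.2895, 0.3419]
ee_rot: [1.418, -2.796, -0.01]
force: [-0.8, -0.9, -2.3]
width: 0.545
gripper_force: 0.0
clock: 10.0
position: [0.5188, -0.2886, 0.3348]
ee_rot: [2.059, -2.358, -0.011]
force: [0.7, 1.2, -1.0]
width: 0.542
gripper_force: 0.0
pos [ 0.5188 -0.2886  0.3348] ytool 3.006 F [ 0.7  1.2 -1. ] t 10.0 w 0.542 q7 2.74 tilt [ 0.004  0.013 -1.   ]
roll -0.13
(0.515, -0.29, 0.186) -> [0.001 0.002 0.149]
```

Run:
```python
from h import *
s=arm.observe();print(np.round(s["joints"],3),s["ee_rot"])
```

```text
[ 1.164  0.804 -1.268  1.669  0.797  1.299  2.742] [ 2.05853017 -2.35760196 -0.0108867 ]
```

```bash
python3 -m inch '0 0 0 .149 .05;0 0 0 .298 .05;0 0 0 .447 .05;0 0 0 .596 .05;0 0 0 .745 .05'
python3 -m inch '0 0 0 .149 .05;0 0 0 .298 .05;0 0 0 .447 .05;0 0 0 .596 .05;0 0 0 .745 .05'
python3 -m inch '0 0 0 .149 .05;0 0 0 .298 .05;0 0 0 .447 .05;0 0 0 .596 .05;0 0 0 .745 .05'
python3 -m inch '0 0 0 .149 .05;0 0 0 .298 .05;0 0 0 .447 .05;0 0 0 .596 .05;0 0 0 .745 .05'
python3 - <<'E'
from h import *
go([(.515,-.29,.186)],yaw=-.005)
s=arm.observe();print(np.round(s["joints"],3),s["ee_rot"])
E
```

```text
clock: 10.5
position: [0.5201, -0.2842, 0.3374]
ee_rot: [1.056, -2.947, -0.0]
force: [-0.2, -0.1, -0.2]
width: 0.545
gripper_force: 0.0
clock: 11.0
position: [0.5201, -0.2841, 0.3375]
ee_rot: [-0.089, -3.13, 0.006]
force: [-1.0, -0.1, -0.6]
width: 0.55
gripper_force: 0.0
clock: 11.5
position: [0.5201, -0.2841, 0.3375]
ee_rot: [-1.223, -2.885, 0.012]
force: [0.4, 0.6, -0.3]
width: 0.546
gripper_force: 0.0
clock: 12.0
position: [0.5202, -0.2841, 0.3375]
ee_rot: [-2.191, -2.245, 0.016]
force: [1.0, 0.8, -0.2]
width: 0.544
gripper_force: 0.0
pos [ 0.5202 -0.2841  0.3375] ytool 0.024 F [ 1.   0.8 -0.2] t 12.0 w 0.544 q7 0.15 tilt [-0.004 -0.01  -1.   ]
roll 0.029
(0.515, -0.29, 0.186) -> [-0.005 -0.004  0.152]
[ 0.798  0.513 -0.564  1.698  0.319  1.031  0.148] [-2.19117248 -2.24464448  0.01567997]
```

```bash
python3 -m inch '-.008 -.005 .03 .029 .05;-.008 -.005 .07 .029 .05;-.008 -.005 .11 .029 .05;-.008 -.005 .15 .029 .05;-.008 -.005 .15 .029 .05'
python3 -m inch '.015 0 .001 0 .05;.03 0 .001 0 .05;.03 0 .001 0 .05'
python3 - <<'E'
from h import *
snap("side","s3")
go([])
E
```

```text
clock: 12.5
position: [0.5115, -0.2921, 0.183]
ee_rot: [-2.211, -2.214, 0.021]
force: [-0.7, 1.0, 0.3]
width: 0.542
gripper_force: 0.0
clock: 12.8
position: [0.5151, -0.2594, 0.1891]
ee_rot: [-2.214, -2.226, 0.012]
force: [-0.1, 0.7, 0.4]
width: 0.546
gripper_force: 0.0
pos [ 0.515  -0.2607  0.1889] ytool 0.005 F [-0.5 -1.4  0.3] t 12.85 w 0.548 q7 -0.02 tilt [-0.005 -0.007 -1.   ]
```

View pics/s3.png

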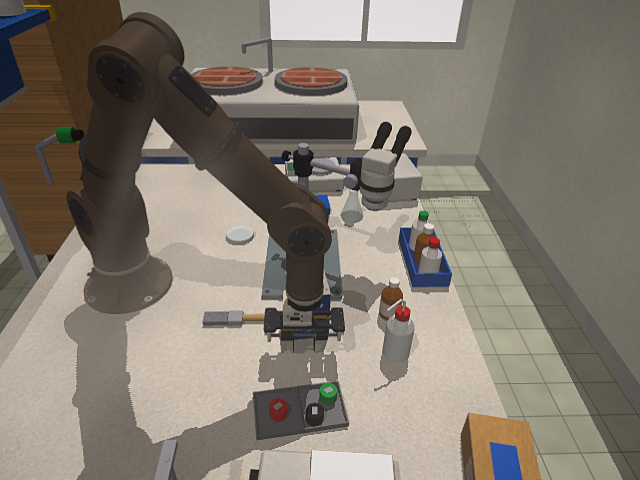

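```bash
python3 -m inch '.006 0 .004 0 .05;.012 0 .004 0 .05;.018 0 .004 0 .05;.024 0 .004 0 .05;.028 0 .004 0 .05'
python3 - <<'E'
from h import *
im=arm.get_image("top")
cv2.imwrite("pics/t4.png",cv2.resize(im[200:320,300:480,::-1],None,fx=4.4,fy=4.4,interpolation=cv2.INTER_CUBIC))
go([])
E
```

```text
clock: 13.35
position: [0.5134, -0.2355, 0.1831]
ee_rot: [-2.219, -2.219, 0.019]
force: [-1.0, -6.1, 2.6]
width: 0.541
gripper_force: 3.3
pos [ 0.5136 -0.2348  0.1831] ytool 0.001 F [-2.1 -4.   2. ] t 13.4 w 0.546 q7 -0.08 tilt [-0.005 -0.01  -1.   ]
```

View pics/t4.png

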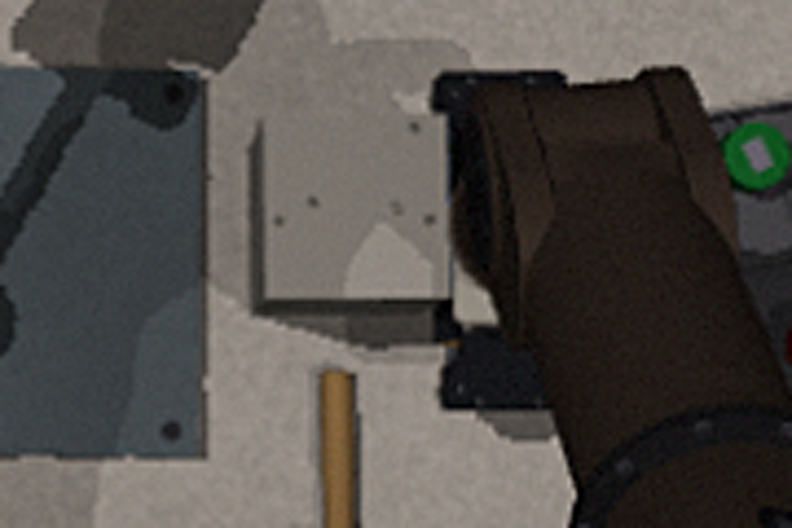

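```bash
python3 -m inch '.005 0 .001 0 .05;.011 0 .001 0 .05;.017 0 .001 0 .05;.021 0 .001 0 .05;.021 0 .001 0 .05'
python3 - <<'E'
from h import *
im=snap("top","t5");go([])
g=cv2.cvtColor(im,cv2.COLOR_RGB2GRAY).astype(int)
for r in (232,240,250,258,262): print(r,g[r,340:366].tolist(), g[r,390:402].tolist())
E
```

```text
clock: 13.9
position: [0.5143, -0.2141, 0.1822]
ee_rot: [-2.219, -2.221, 0.015]
force: [1.5, -3.8, 2.4]
width: 0.546
gripper_force: 1.6
pos [ 0.5143 -0.2141  0.1822] ytool 0.001 F [ 1.1 -4.2  2.9] t 13.95 w 0.541 q7 -0.12 tilt [-0.005 -0.009 -1.   ]
232 [66, 67, 62, 67, 59, 58, 51, 97, 94, 56, 75, 108, 123, 122, 116, 121, 116, 122, 118, 120, 117, 116, 115, 118, 119, 118] [119, 124, 78, 23, 6, 6, 10, 8, 20, 34, 29, 26]
240 [64, 64, 64, 63, 64, 56, 52, 63, 61, 57, 72, 110, 121, 116, 122, 119, 118, 118, 117, 120, 121, 118, 120, 120, 117, 117] [119, 122, 89, 27, 8, 11, 8, 11, 12, 14, 28, 37]
250 [65, 61, 61, 66, 65, 60, 50, 98, 94, 50, 61, 107, 118, 90, 78, 100, 117, 119, 119, 118, 119, 122, 119, 121, 120, 118] [111, 128, 81, 35, 21, 19, 10, 8, 10, 13, 15, 26]
258 [62, 61, 62, 66, 56, 55, 52, 98, 94, 52, 67, 102, 124, 120, 118, 120, 121, 121, 119, 120, 121, 117, 121, 117, 117, 118] [116, 121, 120, 102, 70, 43, 32, 14, 12, 2, 7, 14]
262 [58, 60, 62, 62, 59, 53, 42, 97, 96, 56, 57, 102, 124, 121, 120, 122, 120, 124, 117, 120, 121, 122, 118, 120, 121, 119] [115, 118, 122, 88, 116, 131, 114, 81, 41, 18, 15, 15]
```

```bash
python3 -m inch '.002 0 0 0 .05;.004 0 0 0 .05;.004 0 0 0 .05'
python3 -m inch '.001 0 0 0 .05;.001 0 0 0 .05'
python3 - <<'E'
from h import *
im=snap("top","t6");go([])
g=cv2.cvtColor(im,cv2.COLOR_RGB2GRAY).astype(int)
for r in (232,240,250,258,262): print(r,g[r,340:356].tolist(), g[r,390:402].tolist())
E
```

```text
clock: 14.25
position: [0.5142, -0.2108, 0.1821]
ee_rot: [-2.22, -2.22, 0.016]
force: [0.6, -5.3, 5.2]
width: 0.543
gripper_force: 2.9
clock: 14.45
position: [0.5141, -0.2101, 0.1822]
ee_rot: [-2.22, -2.22, 0.016]
force: [0.3, -7.3, 4.9]
width: 0.546
gripper_force: 3.4
pos [ 0.5142 -0.2101  0.1822] ytool -0.0 F [-0.  -6.4  4.6] t 14.5 w 0.546 q7 -0.13 tilt [-0.006 -0.009 -1.   ]
232 [68, 66, 62, 68, 64, 58, 57, 56, 63, 101, 122, 121, 120, 120, 120, 117] [111, 55, 6, 15, 4, 9, 21, 34, 20, 29, 36, 33]
240 [66, 65, 60, 65, 67, 59, 59, 58, 55, 97, 124, 118, 119, 119, 116, 120] [118, 59, 0, 6, 12, 15, 12, 14, 30, 34, 24, 13]
250 [67, 62, 60, 62, 65, 60, 55, 64, 52, 102, 128, 105, 80, 86, 110, 122] [104, 55, 13, 17, 13, 16, 17, 10, 12, 19, 32, 27]
258 [58, 61, 66, 66, 59, 57, 46, 53, 55, 86, 115, 124, 119, 120, 117, 120] [120, 104, 76, 47, 22, 17, 9, 11, 4, 20, 23, 25]
262 [61, 63, 62, 65, 61, 58, 46, 49, 52, 85, 120, 121, 121, 122, 117, 118] [120, 92, 111, 128, 108, 79, 45, 24, 10, 13, 22, 17]
```

```bash
python3 -m inch '-.01 0 0 0 .05;-.03 0 0 0 .05;-.03 0 -.04 0 .05;-.03 0 -.085 0 .05;-.03 0 -.13 0 .05'
python3 - <<'E'
from h import *
go([]);im=snap("top","t7")
g=cv2.cvtColor(im,cv2.COLOR_RGB2GRAY).astype(int)
for r in (232,240,250,258,262): print(r,g[r,340:356].tolist(), g[r,386:402].tolist())
E
```

```text
clock: 15.0
position: [0.5147, -0.2382, 0.3126]
ee_rot: [-2.215, -2.219, 0.016]
force: [1.0, -0.7, 0.3]
width: 0.546
gripper_force: 0.0
pos [ 0.5147 -0.2382  0.3126] ytool 0.002 F [ 1.  -0.7  0.3] t 15.0 w 0.546 q7 0.04 tilt [-0.002 -0.012 -1.   ]
232 [65, 66, 68, 64, 65, 54, 57, 58, 60, 103, 125, 121, 115, 116, 119, 117] [111, 118, 117, 116, 95, 133, 149, 139, 138, 141, 144, 146, 143, 144, 143, 143]
240 [65, 65, 63, 59, 63, 58, 60, 54, 54, 99, 120, 121, 117, 118, 118, 116] [113, 115, 114, 120, 110, 83, 71, 75, 75, 78, 72, 76, 76, 74, 84, 80]
250 [65, 63, 62, 64, 63, 63, 61, 56, 50, 99, 127, 106, 81, 84, 111, 121] [87, 81, 106, 120, 125, 78, 65, 78, 80, 75, 82, 82, 80, 79, 80, 80]
258 [63, 58, 64, 64, 61, 54, 45, 50, 55, 85, 117, 121, 121, 118, 119, 114] [136, 135, 139, 137, 138, 95, 72, 75, 79, 77, 78, 77, 78, 82, 81, 76]
262 [63, 63, 62, 64, 61, 54, 46, 52, 55, 88, 113, 121, 116, 120, 116, 117] [137, 136, 139, 139, 147, 96, 59, 70, 78, 79, 75, 76, 78, 76, 76, 77]
```

```bash
python3 -m inch '.015 0 0 0 .05;.03 0 0 0 .05;.045 0 0 0 .05;.06 0 0 0 .05;.07 0 0 0 .05'
python3 -m inch '.01 0 0 0 .05;.02 0 0 0 .05;.03 0 0 0 .05'
python3 - <<'E'
from h import *
go([]);im=snap("side","s8")
E
```

```text
clock: 15.55
position: [0.5151, -0.1668, 0.3111]
ee_rot: [-2.215, -2.221, 0.017]
force: [0.3, -4.5, 4.8]
width: 0.546
gripper_force: 2.6
clock: 15.85
position: [0.5151, -0.1378, 0.3116]
ee_rot: [-2.218, -2.22, 0.016]
force: [-0.8, -6.4, 9.7]
width: 0.544
gripper_force: 4.8
pos [ 0.5151 -0.1378  0.3116] ytool 0.001 F [-0.8 -6.4  9.7] t 15.85 w 0.544 q7 -0.14 tilt [-0.005 -0.01  -1.   ]
```

View pics/s8.png

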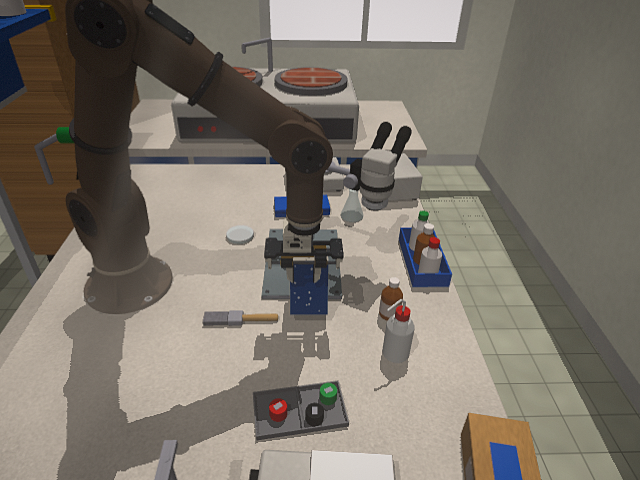

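```bash
python3 -m inch '.008 0 0 0 .05;.016 0 0 0 .05;.024 0 0 0 .05'
python3 -m inch '.008 0 0 0 .05;.016 0 0 0 .05;.022 0 0 0 .05'
python3 -m inch '0 0 0 0 .05;0 0 0 0 .05'
```

```text
clock: 16.2
position: [0.5165, -0.1155, 0.314]
ee_rot: [2.221, 2.219, -0.014]
force: [-4.4, -11.3, 36.1]
width: 0.544
gripper_force: 15.0
clock: 16.5
position: [0.5174, -0.0917, 0.3156]
ee_rot: [2.218, 2.219, -0.009]
force: [-3.9, -3.7, 41.6]
width: 0.545
gripper_force: 16.6
clock: 16.7
position: [0.5174, -0.0909, 0.3154]
ee_rot: [2.217, 2.222, -0.007]
force: [-3.5, -2.8, 38.1]
width: 0.54
gripper_force: 14.9
```

```bash
python3 -m inch '0 0 -.006 0 .05;0 0 -.006 0 .05'
python3 - <<'E'
from h import *
go([]);im=arm.get_image("side");cv2.imwrite("pics/s9.png",cv2.resize(im[200:340,230:400,::-1],None,fx=4,fy=4,interpolation=cv2.INTER_CUBIC))
E
```

```text
clock: 16.9
position: [0.515, -0.0911, 0.3177]
ee_rot: [-2.216, -2.221, 0.015]
force: [-1.0, -0.2, -0.9]
width: 0.547
gripper_force: 0.0
pos [ 0.515  -0.0911  0.3177] ytool 0.002 F [-1.  -0.2 -0.9] t 16.9 w 0.547 q7 -0.22 tilt [-0.004 -0.01  -1.   ]
```

View pics/s9.png

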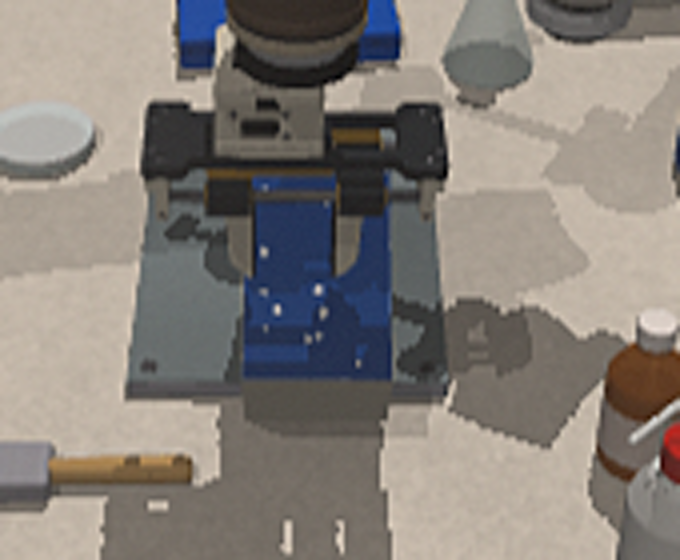

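```bash
python3 -m inch '0 0 -.03 0 .05;0 0 -.06 0 .05;-.045 0 -.08 0 .05;-.09 0 -.08 0 .05;-.13 0 -.08 0 .05'
python3 -m inch '-.045 0 0 0 .05;-.07 0 0 0 .05'
python3 - <<'E'
from h import *
for c in("top","side"):
    im=snap(c,c+"10");h=cv2.cvtColor(im,cv2.COLOR_RGB2HSV)
    for r in arm.place_of(c,"dyed_face")[:1]: print(c,r["point"],r["conf"],onz(c,r["point"],.115).round(4))
    m=((h[...,0]>105)&(h[...,0]<130)&(h[...,1]>110)).astype(np.uint8)
    m[:220 if c=="top" else 225]=0;m[340:]=0;m[:,:280]=0;m[:,400:]=0
    n,l,st,ce=cv2.connectedComponentsWithStats(m);k=1+st[1:,4].argmax();
    cnt=max(cv2.findContours((l==k).astype(np.uint8),0,1)[0],key=cv2.contourArea)
    ap=cv2.boxPoints(cv2.minAreaRect(cnt));print(st[k],cv2.approxPolyDP(cnt,6,True)[:,0].tolist())
    for q in cv2.approxPolyDP(cnt,6,True)[:,0]: print("  ",onz(c,(q[1],q[0]),.115).round(3))
go([])
E
```

```text
clock: 17.45
position: [0.5157, -0.2233, 0.3974]
ee_rot: [-2.216, -2.22, 0.016]
force: [0.2, 1.1, -0.5]
width: 0.543
gripper_force: 0.0
clock: 17.65
position: [0.515, -0.2956, 0.3964]
ee_rot: [-2.219, -2.215, 0.019]
force: [1.0, -0.2, -0.0]
width: 0.544
gripper_force: 0.0
top [245.5, 331.0] 0.91 [ 0.5344 -0.0322  0.115 ]
[ 298  228   61   40 2312] [[299, 228], [298, 266], [358, 267], [358, 228]]
   [0.578 0.046 0.115]
   [0.485 0.049 0.115]
   [ 0.481 -0.097  0.115]
   [ 0.577 -0.099  0.115]
side [258.1, 310.4] 0.81 [ 0.5349 -0.0241  0.115 ]
[314 243  13  10  93] [[325, 243], [314, 252], [326, 252]]
   [0.579 0.047 0.115]
   [0.546 0.004 0.115]
   [0.58  0.004 0.115]
pos [ 0.5159 -0.2915  0.3967] ytool 0.001 F [0.2 1.1 0.3] t 17.85 w 0.543 q7 0.19 tilt [-0.002 -0.012 -1.   ]
```

```bash
python3 -m inch '.01 0 -.045 0 .05;.04 .01 -.08 0 .05;.085 .02 -.1 0 .05;.13 .03 -.123 0 .05;.175 .04 -.123 0 .05'
python3 -m inch '.03 .005 0 -.149 .05;.06 .01 0 -.298 .05;.09 .015 0 -.447 .05;.12 .02 0 -.596 .05;.15 .025 0 -.745 .05'
python3 - <<'E'
from h import *
for c in("top","side"):
  for n,z in(("boom_grip",.3),("objective",.215),("boom_pivot",.3)):
    for r in arm.place_of(c,n)[:1]: print(n,c,round(r["conf"],2),onz(c,r["point"],z).round(4))
go([(.600,.162,.52),(.6,.162,.459)],yaw=1.1)
E
```

```text
clock: 18.35
position: [0.5573, -0.1123, 0.5226]
ee_rot: [-2.217, -2.225, 0.012]
force: [1.8, 0.3, -1.0]
width: 0.547
gripper_force: 0.0
clock: 18.85
position: [0.581, 0.0372, 0.5187]
ee_rot: [-1.241, -2.877, 0.012]
force: [0.7, 0.3, -0.9]
width: 0.544
gripper_force: 0.0
boom_grip top 0.73 [0.6036 0.1662 0.3   ]
objective top 0.94 [0.7113 0.0877 0.215 ]
boom_pivot top 0.9 [0.5175 0.2104 0.3   ]
boom_grip side 0.87 [0.6033 0.1517 0.3   ]
objective side 0.83 [0.72   0.0894 0.215 ]
pos [0.5816 0.0338 0.5187] ytool 0.745 F [ 0.9  0.  -0.1] t 19.15 w 0.542 q7 0.33 tilt [ 0.004 -0.011 -1.   ]
roll -0.355
(0.6, 0.162, 0.52) -> [ 0.082  0.1   -0.002]
(0.6, 0.162, 0.459) -> [0.082 0.101 0.059]
```

```bash
python3 -m inch '.025 .03 0 -.11 .07;.05 .06 0 -.22 .07;.082 .099 0 -.325 .07;.082 .099 0 -.325 .07'
python3 - <<'E'
from h import *
go([(.600,.161,.459)],yaw=1.07)
c="top";im=snap(c,"t11");s=snap("side","s11")
E
```

```text
clock: 19.55
position: [0.5974, 0.1674, 0.5181]
ee_rot: [-0.758, -3.038, 0.005]
force: [-0.6, -0.0, -0.4]
width: 0.759
gripper_force: 0.0
pos [0.5974 0.1674 0.5181] ytool 1.082 F [-0.6 -0.  -0.4] t 19.55 w 0.759 q7 0.41 tilt [ 0.01  -0.006 -1.   ]
roll 0.012
(0.6, 0.161, 0.459) -> [-0.006 -0.004  0.059]
```

```bash
python3 -m inch '-.006 -.003 .02 0 .07;-.006 -.003 .04 0 .07;-.006 -.003 .06 0 .07;-.006 -.003 .06 0 .07'
python3 - <<'E'
from h import *
go([(.600,.161,.459)])
im=arm.get_image("side");cv2.imwrite("pics/s12.png",cv2.resize(im[60:220,240:440,::-1],None,fx=3.6,fy=3.6,interpolation=cv2.INTER_CUBIC))
E
```

```text
clock: 20.05
position: [0.6021, 0.1525, 0.4556]
ee_rot: [-0.78, -3.031, 0.017]
force: [0.3, 0.5, 0.1]
width: 0.762
gripper_force: 0.0
pos [0.6021 0.1525 0.4556] ytool 1.067 F [0.3 0.5 0.1] t 20.05 w 0.762 q7 0.39 tilt [ 0.009 -0.013 -1.   ]
(0.6, 0.161, 0.459) -> [ 0.006  0.006 -0.003]
```

View pics/s12.png

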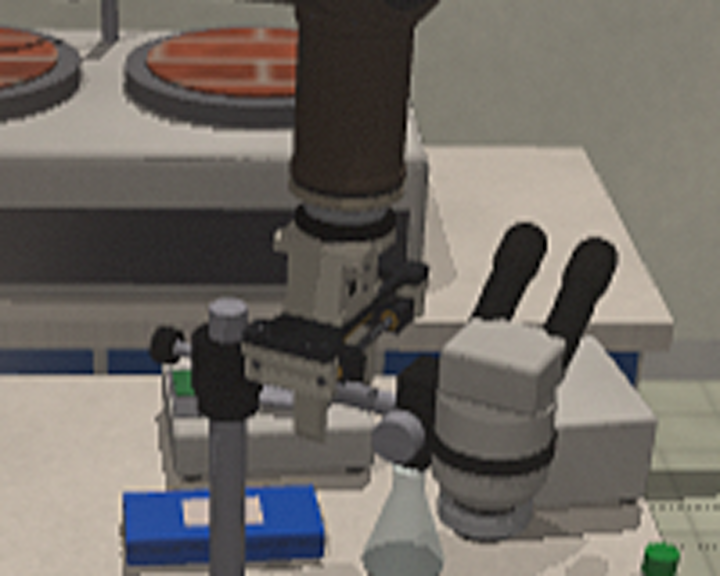

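```bash
python3 -m inch '.003 .003 -.002 0 .012;.003 .003 -.002 0 .012;.003 .003 -.002 0 .012;.003 .003 -.002 0 .012;.003 .003 -.002 0 .012' 10
python3 -m inch '0 0 0 0 .012;0 0 0 0 .012;0 0 0 0 .012;0 0 0 0 .012;0 0 0 0 .012'
python3 - <<'E'
from h import *
go([(.511,.2075,.459)])
E
```

```text
clock: 20.6
position: [0.6009, 0.1596, 0.4605]
ee_rot: [-0.774, -3.036, 0.01]
force: [0.4, -0.2, 0.1]
width: 0.375
gripper_force: 0.0
clock: 21.1
position: [0.6013, 0.1603, 0.4604]
ee_rot: [-0.774, -3.037, 0.007]
force: [4.0, 4.1, -3.0]
width: 0.218
gripper_force: 10.1
pos [0.6013 0.1603 0.4604] ytool 1.072 F [ 4.   4.1 -3. ] t 21.1 w 0.218 q7 0.38 tilt [ 0.007 -0.006 -1.   ]
(0.511, 0.2075, 0.459) -> [ 0.102 -0.002  0.002]
```

```bash
python3 -m inch '.0001 -.0051 0 .05 .012;.0005 -.0102 0 .1 .012;.0011 -.0152 0 .15 .012;.002 -.0203 0 .2 .012;.0032 -.0252 0 .25 .012'
python3 -m inch '.0001 -.0051 0 .05 .012;.0005 -.0102 0 .1 .012;.0011 -.0152 0 .15 .012;.002 -.0203 0 .2 .012;.0032 -.0252 0 .25 .012'
python3 - <<'E'
from h import *
go([(.511,.2075,.459)])
E
```

```text
clock: 21.6
position: [0.5862, 0.1407, 0.4604]
ee_rot: [-1.147, -2.916, 0.005]
force: [4.8, 8.3, -6.2]
width: 0.22
gripper_force: 10.1
clock: 22.1
position: [0.5663, 0.1251, 0.4604]
ee_rot: [-1.5, -2.75, 0.006]
force: [4.7, 11.3, -8.7]
width: 0.217
gripper_force: 10.0
pos [0.5663 0.1251 0.4604] ytool 0.572 F [ 4.7 11.3 -8.7] t 22.1 w 0.217 q7 -0.02 tilt [ 0.006 -0.008 -1.   ]
(0.511, 0.2075, 0.459) -> [ 0.099 -0.002  0.002]
```

```bash
python3 -m inch '.0001 -.0051 0 .05 .012;.0005 -.0102 0 .1 .012;.0011 -.0152 0 .15 .012;.002 -.0203 0 .2 .012;.0032 -.0252 0 .25 .012'
python3 -m inch '.0001 -.0051 0 .05 .012;.0005 -.0102 0 .1 .012;.0011 -.0152 0 .15 .012;.002 -.0203 0 .2 .012;.002 -.0203 0 .2 .012'
python3 - <<'E'
from h import *
go([(.511,.2075,.459)])
for c in("top","side"):
  for n,z in(("boom_grip",.3),("objective",.215),("boom_pivot",.3),("dyed_face",.115)):
    for r in arm.place_of(c,n)[:1]: print(n,c,round(r["conf"],2),onz(c,r["point"],z).round(4))
E
```

```text
clock: 22.6
position: [0.5433, 0.1148, 0.4606]
ee_rot: [-1.83, -2.543, 0.006]
force: [5.1, 13.6, -10.4]
width: 0.215
gripper_force: 9.9
clock: 23.1
position: [0.5228, 0.11, 0.4612]
ee_rot: [-2.076, -2.348, 0.011]
force: [-1.1, 10.7, -5.6]
width: 0.22
gripper_force: 10.1
pos [0.5228 0.11   0.4612] ytool 0.123 F [-1.1 10.7 -5.6] t 23.1 w 0.22 q7 -0.4 tilt [ 0.001 -0.01  -1.   ]
(0.511, 0.2075, 0.459) -> [0.098 0.    0.002]
objective top 0.7 [0.7161 0.093  0.215 ]
boom_pivot top 0.71 [0.5193 0.2125 0.3   ]
dyed_face top 0.89 [ 0.5322 -0.0319  0.115 ]
boom_grip side 0.59 [0.6095 0.1401 0.3   ]
objective side 0.83 [0.7169 0.1064 0.215 ]
boom_pivot side 0.62 [0.5235 0.2252 0.3   ]
dyed_face side 0.58 [ 0.5364 -0.0366  0.115 ]
```

```bash
cat > m.py <<'E'
from h import *
go([(.511,.2075,.459)])
for c in("top","side"):
  snap(c,c+str(arm.observe()["clock"]))
  for n,z in(("boom_grip",.3),("objective",.215),("boom_pivot",.3),("dyed_face",.115)):
    for r in arm.place_of(c,n)[:1]: print(n,c,round(r["conf"],2),onz(c,r["point"],z).round(4))
E
python3 m.py
```

```text
pos [0.5229 0.11   0.4612] ytool 0.125 F [-1.7  9.2 -4.2] t 23.5 w 0.221 q7 -0.4 tilt [ 0.001 -0.011 -1.   ]
(0.511, 0.2075, 0.459) -> [0.098 0.    0.002]
boom_pivot top 0.75 [0.5195 0.2121 0.3   ]
dyed_face top 0.71 [ 0.5345 -0.0278  0.115 ]
boom_grip side 0.63 [0.5223 0.1156 0.3   ]
objective side 0.55 [ 0.5307 -0.027   0.215 ]
boom_pivot side 0.64 [0.5242 0.2313 0.3   ]
dyed_face side 0.79 [ 0.5276 -0.0254  0.115 ]
```

```bash
python3 -m inch '0 0 0 0 .06;0 0 0 0 .06;0 0 0 0 .06;0 0 0 0 .06;0 0 0 0 .06'
python3 -m inch '0 0 -.02 0 .06;0 0 -.05 0 .06;0 0 -.09 0 .06;0 0 -.1 0 .06'
python3 -m inch '.03 -.03 0 0 .06;.06 -.07 0 0 .06;.08 -.11 0 0 .06;.1 -.15 0 0 .06;.1 -.15 0 0 .06'
python3 m.py
python3 - <<'E'
from h import *
im=arm.get_image("top");h=cv2.cvtColor(im,cv2.COLOR_RGB2HSV)
m=((h[...,0]>105)&(h[...,0]<130)&(h[...,1]>110)).astype(np.uint8);m[:220]=0;m[280:]=0;m[:,:285]=0;m[:,370:]=0
p=np.argwhere(m);print(len(p),p.min(0),p.max(0),onz("top",p.min(0)-.5,.115),onz("top",p.max(0)+.5,.115))
for r in arm.silhouettes("top","objective")[:1]:
    q=np.argwhere(r["region"]);print("head",r["conf"],q.min(0),q.max(0),onz("top",r["point"],.38))
E
```

```text
clock: 24.5
position: [0.5238, 0.107, 0.4613]
ee_rot: [-2.08, -2.348, 0.016]
force: [0.6, -0.5, -0.3]
width: 0.604
gripper_force: 0.0
clock: 24.9
position: [0.5249, 0.1082, 0.5654]
ee_rot: [-2.081, -2.351, 0.008]
force: [0.5, 0.1, 0.8]
width: 0.65
gripper_force: 0.0
clock: 25.4
position: [0.3585, 0.1918, 0.5631]
ee_rot: [-2.073, -2.357, 0.016]
force: [0.0, -0.7, 0.0]
width: 0.651
gripper_force: 0.0
pos [0.3585 0.1918 0.5631] ytool 0.128 F [ 0.  -0.7  0. ] t 25.4 w 0.651 q7 -0.49 tilt [-0.004 -0.009 -1.   ]
(0.511, 0.2075, 0.459) -> [-0.003  0.154  0.103]
boom_grip top 0.72 [0.5192 0.1215 0.3   ]
boom_pivot top 0.7 [0.5136 0.2105 0.3   ]
dyed_face top 0.78 [ 0.5342 -0.0281  0.115 ]
boom_grip side 0.76 [0.5214 0.1056 0.3   ]
objective side 0.72 [ 0.5257 -0.045   0.215 ]
boom_pivot side 0.69 [0.5196 0.2238 0.3   ]
dyed_face side 0.72 [ 0.3585 -0.2581  0.115 ]
696 [228 294] [267 358] [0.57949228 0.05929583 0.115     ] [ 0.48010038 -0.09860664  0.115     ]
head 0.82 [170 187] [267 351] [0.52613362 0.00763078 0.38      ]
```

```bash
python3 -c "
from cell import arm
print(arm.sign_off())"
```

```text
the job is handed in; nothing more can be done
None
```

The job is handed in, but the result isn't known because the sign-off returned no verdict: the red specimen is in the tray's empty compartment, the block lies blue face up on the plate, and the objective measures about 10–20 mm or less from the middle of the blue face (limit 25 mm), with one side-camera fix near 20 mm; the tipping push peaked at about 42 N upward on the wrist (the 40 N limit is for the arm or gripper body; this looked like fingertip load).

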